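# Close up the wax warmer: pan onto the hot place, fastener lined up, cover held shut

## Robot

A 6-joint arm with a two-finger parallel gripper is mounted at the origin on a cart in front of the work surface, level with it; the furniture and walls round the work are solid. World frame = base frame: x ahead of the robot, y to its left, z up, the work surface at z = 0. Lengths are in m, angles in rad, forces in N, time in s.
With the tool pointing down it reaches from about 0.4 to 0.925 m from the base axis. Payload 3.4 kg.
Tool frame: the origin (TCP) lies at the very end of the fingers, on their centre line; the grasp point (between the pads) lies 19 mm behind it (r.tcp_to_grasp is the distance from the TCP to the grasp point, in m); z points along the fingers, y is the direction in which the jaws open and shut (so a half turn about z gives the same grasp; the last joint's range is limited). The gripper opens to 85 mm and grips with 20 to 120 N. Pads are 22 mm wide; open, the fingers measure 114 mm over their backs; the gripper's body (76 mm by 85 mm) begins 54 mm behind the grasp point. The pads swing forward as they close: fully open they stand 13 mm farther back than shut.
Start: joints at [-1.347, 0.307, 1.506, -0, 1.328, -0.073], TCP at [0.168, -0.55, 0.231] pointing down, gripper open.
Joint ranges: [-3.12, 3.12], [-1.05, 2.28], [0.14, 2.33], [-1.42, 4.57], [0.1, 2.73], [-2.68, 2.68]. Speed limits (rad/s): [2.57, 2.57, 3.14, 3.14, 3.14, 3.14].

## Interface

Orientations are given as a 3x3 rotation matrix whose columns are the frame's x, y, z axes.
In Python, from rig import readout, get_image, get_calibration, order, r gives the robot as it stands.
- The arm moves only by the shell command python3 -m pendant 'ROWS' [OPENING]. ROWS is JSON, a list of rows, each a list of 4 numbers: the shift along the tool's x, y, z in mm, then the turn about the tool's z in degrees. A call has 1 to 20 rows; each row is the pose to reach, as a shift and turn from the pose commanded when the call began, along the tool's axes at that moment; what a row does not reach only later rows make up. A row lasts 1/12 s, in which the tool goes at most 41.7 mm and 7.16 degrees, less where a joint would pass 70% of its speed; a pose out of reach is approached as far as the arm can. A call with a gripper value outside its range is refused whole. OPENING is the finger opening in mm, from 0 to 85.4, set as the call begins (- or left out, the last holds). The fingers move at their own pace and stop on an object; the grip force is fixed at half the most. Time passes only in rows, so rows that repeat a pose let the fingers close. It gives the time, the measured TCP pose, the force and the opening at its end, in the units of the state.
- readout.sense(): the state, without advancing time (a new reading comes with each control period).
- get_image(name): name is "side" or "top"; returns the picture (420x560x3 uint8, blue, green, red); there is no depth.
- get_calibration(name): a dict with "mtx" (3x3 intrinsics, pixels), "extrinsics" (4x4, takes a point from world to camera coordinates). Camera axes: x right, y down, z forward; pixel columns grow to the right and rows downward; lengths in m; the calibration is good to about 2 mm. A picture is of the moment at which its call begins. get_calibration takes no time and is no camera call.
- order.close_job(): hands the job in, once; it reports no verdict.
The state is a dict: "time_s": time; "qpos": joint angles; "qvel": joint speeds; "effort": joint torques, N m; "tcp_pos": TCP position; "tool_rot": TCP orientation; "wrist_force": force on the tool from outside, world axes, zero at the start; "moment": the same for the moment, N m; "finger_gap": opening from 0.0 (shut) to 1.0 (fully open).
Only numpy, scipy, OpenCV 4.12 (cv2) and the standard library are available. Lean on these libraries where they do the work, as an engineer would, in place of code of your own. Each camera call takes 0.05 s, during which the arm holds its last target. There are 200 camera calls.

## Task

Get the bench wax warmer ready again: slide the wax pan along the deck, without lifting it, from the white ring, where its handle overhangs the service cover, to the middle of the red ring. Then turn the wing of the cover's quarter-turn fastener until its white slot lines up with the two red marks on the cover, and press the sprung cover fully down onto its gasket. Do not lock the fastener and do not let go: finish still holding the cover pressed shut so that I can check the seal, with the other things on the bench left where they are.

Things in the scene. Friction and masses are not known exactly. Their poses are not given: they have to be found in the camera images.
- warmer: grey bench wax warmer, a flat box 200 mm deep (x) by 380 mm wide (y), fixed to the bench; origin under its centre on the bench, +x points to its back, +y to its left, its steel deck is 80 mm above the origin. Dial and switch are on its front (-x), the service cover is at its right end (-y)
- hot_ring (a point): middle of the red ring (100 mm outside, 93 mm inside) round a black disc on the left part of the deck, at deck height; the pan belongs here
- rest_ring (a point): middle of the white ring of the same size, 135 mm to the right (-y) of the red one, at deck height; the pan starts here, up to 10 mm off its middle
- wax_pan: loose steel saucepan, 80 mm across, 60 mm high, about 0.4 kg with its hard wax; origin at the centre of its underside. Its level black handle, 15 mm wide, 11 mm thick, runs along the pan's +x from 49 to 137 mm from the axis, centre line 56 mm above the underside. At the start the handle passes over the fastener, about 10 mm above it
- cover (a joint): opening angle of the cover, rad: 0 = flat on the gasket, 0.14 = sprung fully open (the start; its front edge stands 20 mm up). The hinge runs along its back edge, parallel to the warmer's y. Pressed at the fastener it takes about 4 N to start down and 7 N to keep shut, and springs open when let go. With the fastener not lined up, its pin stops the cover at about 0.1
- cover_back (a point): point of the service cover, an aluminium plate 140 x 118 x 3 mm: on the hinge axis, mid back edge (72 mm behind and 122 mm right of the warmer's origin, 83.5 mm above it); the plate runs along its -x from -3 to -143 mm, z is its upward normal, upper face at z = 1.5 mm. Fastener axis at x = -115 mm, y = 0; the two red marks lie on the x axis before and behind it
- fastener (a joint): angle of the quarter-turn fastener, rad, counterclockwise from above: 0 = its white slot and wing lie along the cover's x axis, in line with the red marks, and the pin below passes its slot (within about 0.15); 1.57 = crosswise. Starts between 0.75 and 1.4; turns from -0.5 to 1.62 with no stop or click at 0, friction about 0.03 N m, and stays where it is left
- fastener_head (a point): centre of the top of the black wing, on the fastener's axis, 19.5 mm above the cover's upper face. The wing is 36 mm long, 9 mm thick and 16 mm high, on a round flange 28 mm across whose top is 3.5 mm above the face; the point's x axis runs along the wing, its z axis is the cover's normal
- screwdriver: small red screwdriver, 120 mm long, lying on the bench to the right of the warmer; leave alone
- knurled_tin: black knurled tin, 67 mm across and 38 mm high, to the front right; leave alone
- steel_can: open steel can, 66 mm across and 58 mm high, behind the warmer to the left; leave alone

How it is judged:
By the outcome, as a careful person would: the job done as asked, in the order asked, and still so for the second after the job is handed in, while the arm keeps its last pose, push and grip.
It also fails if it takes over 51 s, if anything falls off the work surface, if the arm or the gripper's body presses on something with over 40 N, if the wrist force passes 120 N, or if a joint passes its speed limit or range.

## Working session

There is one attempt and no reset: what is moved stays moved. The work goes in short steps, Python scripts to look and compute and a shell command to move; the robot and the scene stay as the last step left them, time stands still between calls to the robot, and variables do not carry over. Pictures are saved under pics/ and viewed, about 8 in all and at most 12, crops included, and the job is handed in when it is done.

```bash
mkdir -p pics; python3 - <<'E'
from rig import readout,get_image,get_calibration,r
import cv2,numpy as np
for n in("side","top"):
    im=get_image(n);cv2.imwrite(f"pics/{n}0.png",im)
    c=get_calibration(n);print(n,np.round(c["mtx"],1).tolist(),np.round(c["extrinsics"],3).tolist())
s=readout.sense();print({k:np.round(v,3).tolist() for k,v in s.items()},r.tcp_to_grasp)
E
```

```text
side [[524.4, 0.0, 291.8], [0.0, 524.4, 211.1], [0.0, 0.0, 1.0]] [[0.999, 0.043, 0.014, -0.538], [0.036, -0.554, -0.832, 0.024], [-0.028, 0.831, -0.555, 1.475], [0.0, 0.0, 0.0, 1.0]]
top [[532.8, 0.0, 280.7], [0.0, 532.8, 210.3], [0.0, 0.0, 1.0]] [[-0.037, -0.999, 0.002, -0.056], [-0.88, 0.032, -0.473, 0.503], [0.473, -0.019, -0.881, 1.393], [0.0, 0.0, 0.0, 1.0]]
{'time_s': 0.1, 'qpos': [-1.348, 0.307, 1.508, 0.0, 1.328, -0.073], 'qvel': [0.001, -0.001, -0.001, 0.0, 0.001, -0.0], 'effort': [0.001, -45.853, -25.261, -0.0, 0.006, 0.0], 'tcp_pos': [0.168, -0.549, 0.23], 'tool_rot': [[0.956, 0.292, -0.0], [0.292, -0.956, 0.002], [0.0, -0.002, -1.0]], 'wrist_force': [0.195, -0.277, -1.411], 'moment': [-0.028, -0.026, 0.043], 'finger_gap': 0.996} 0.0187
```

View pics/top0.png

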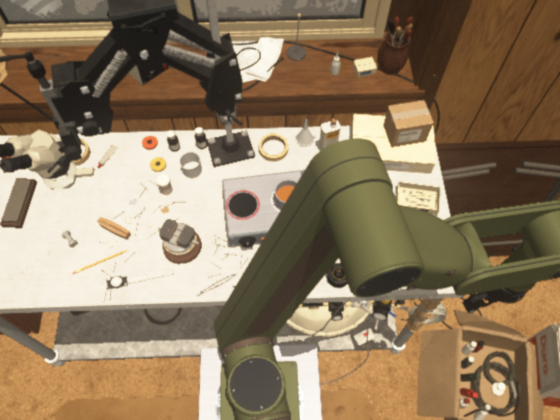

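View pics/side0.png

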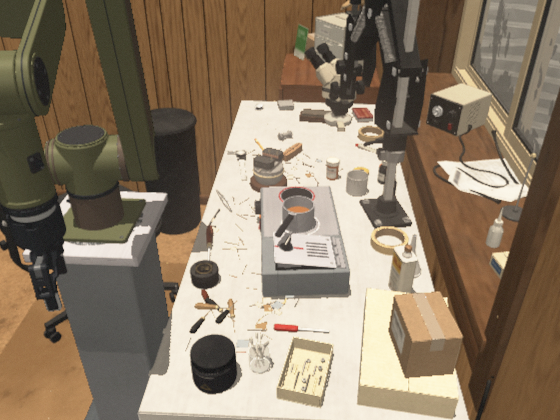

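```bash
python3 - <<'E'
import cv2,numpy as np
a=cv2.imread("pics/side0.png")[178:298,250:360];a=cv2.resize(a,None,fx=5,fy=5,interpolation=cv2.INTER_CUBIC)
cv2.imwrite("pics/sc.png",a)
E
```

```text
(no output)
```

View pics/sc.png

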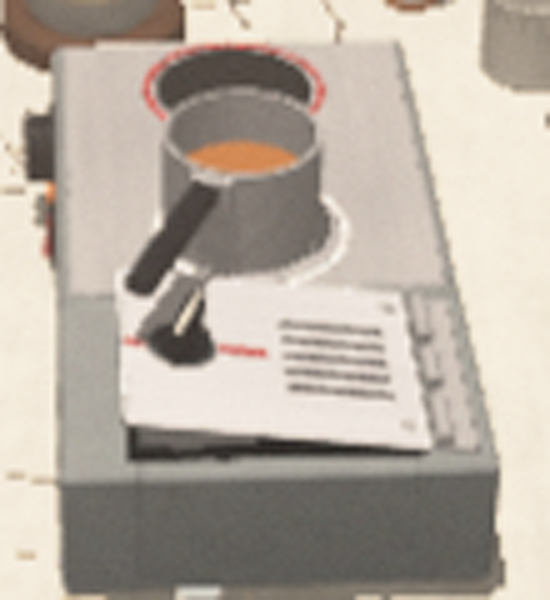

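```bash
cat > h.py <<'E'
from rig import readout,get_image,get_calibration,r
import cv2,numpy as np
def cam(n):
    c=get_calibration(n);return np.array(c["mtx"]),np.array(c["extrinsics"])
def ray(n,uv):
    K,E=cam(n);R=E[:3,:3];d=R.T@np.linalg.solve(K,[uv[0],uv[1],1.]);return -R.T@E[:3,3],d/np.linalg.norm(d)
def plane(n,uv,z):
    o,d=ray(n,uv);return o+d*(z-o[2])/d[2]
def two(a,b):
    o1,d1=ray("side",a);o2,d2=ray("top",b)
    s=np.linalg.lstsq(np.c_[d1,-d2],o2-o1,rcond=None)[0];p,q=o1+s[0]*d1,o2+s[1]*d2
    return (p+q)/2,np.linalg.norm(p-q)
def proj(n,p):
    K,E=cam(n);q=K@(E[:3,:3]@np.asarray(p)+E[:3,3]);return q[:2]/q[2]
E
cat > m1.py <<'E'
from h import *
np.set_printoptions(precision=4,suppress=True)
S=lambda u,v:(250+(u-2)/5,178+(v-2)/5)
for k,p in dict(BL=(400,42),FL=(55,45),FR=(60,480),BR=(497,468),ringL=(145,90),ringR=(326,95),wringR=(350,225),fastbase=(182,350),).items(): print(k,plane("side",S(*p),.08))
for k,p in dict(FRb=(65,592),BRb=(495,580)).items(): print(k,plane("side",S(*p),0))
for k,p in dict(pantopL=(163,140),pantopR=(322,140),hroot=(205,185),htip=(140,285)).items(): print(k,plane("side",S(*p),.14))
# red ring in top view
im=cv2.imread("pics/top0.png");h=cv2.cvtColor(im,cv2.COLOR_BGR2HSV)
m=(((h[...,0]<8)|(h[...,0]>170))&(h[...,1]>90)).astype(np.uint8);m[:180]=0;m[230:]=0;m[:,:220]=0;m[:,268:]=0
pts=cv2.findNonZero(m);e=cv2.fitEllipse(pts);print(e,len(pts))
ms=cv2.imread("pics/side0.png");h=cv2.cvtColor(ms,cv2.COLOR_BGR2HSV)
m=(((h[...,0]<8)|(h[...,0]>170))&(h[...,1]>90)).astype(np.uint8);m[:184]=0;m[205:]=0;m[:,:277]=0;m[:,318:]=0
q=cv2.findNonZero(m);es=cv2.fitEllipse(q);print(es,len(q))
print(plane("top",e[0],.08),plane("side",es[0],.08),two(es[0],e[0]))
print(plane("top",(223,178),.08),plane("top",(228,243),.08))
cv2.imwrite("pics/tc.png",cv2.resize(im[165:260,210:340],None,fx=5,fy=5,interpolation=cv2.INTER_CUBIC))
E
python3 m1.py
```

```text
BL [0.6413 0.0937 0.08  ]
FL [0.4462 0.0774 0.08  ]
FR [ 0.4832 -0.2968  0.08  ]
BR [ 0.6788 -0.2768  0.08  ]
ringL [0.5    0.0329 0.08  ]
ringR [0.5997 0.0343 0.08  ]
wringR [ 0.6128 -0.0898  0.08  ]
fastbase [ 0.5326 -0.199   0.08  ]
FRb [ 0.4829 -0.2832  0.    ]
BRb [ 0.6845 -0.2632  0.    ]
pantopL [ 0.518  -0.1085  0.14  ]
pantopR [ 0.5963 -0.1034  0.14  ]
hroot [ 0.5405 -0.1467  0.14  ]
htip [ 0.5146 -0.2295  0.14  ]
((242.37489318847656, 204.54762268066406), (27.827505111694336, 32.28514862060547), 82.03436279296875) 122
((296.1980285644531, 195.69949340820312), (17.92172622680664, 34.88221740722656), 90.77151489257812) 51
[0.5491 0.0379 0.08  ] [0.5484 0.0356 0.08  ] (array([0.5489, 0.0377, 0.0791]), np.float64(0.0013014406992342593))
[0.6438 0.0966 0.08  ] [0.4251 0.0793 0.08  ]
```

View pics/tc.png

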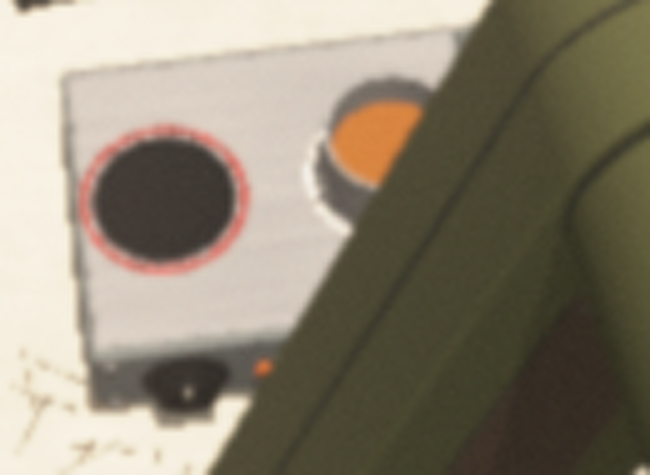

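The side crop shows the warmer yawed about 5.5°, with the red ring centred at (235,92) in the crop, the pan rim spanning (163..322,140), and the handle running from (205,185) to (140,285) over the black fastener at (182,345). The top crop shows the red ring at (163,200), but the arm hides the handle. I'll swing the arm aside to clear the top view.

```bash
python3 -m pendant '[[-35,-10,0,0],[-75,-22,0,0],[-115,-34,0,0],[-155,-46,0,0],[-195,-58,0,0],[-195,-58,0,0],[-195,-58,0,0]]'; python3 - <<'E'
from h import *
a=get_image("top");cv2.imwrite("pics/top1.png",a);cv2.imwrite("pics/tc1.png",cv2.resize(a[160:265,215:345],None,fx=5,fy=5,interpolation=cv2.INTER_CUBIC))
E
```

```text
time_s: 0.68
tcp_pos: [-0.0377, -0.5511, 0.2308]
tool_rot: [[0.958, 0.288, 0.0], [0.288, -0.958, 0.001], [0.0, -0.001, -1.0]]
wrist_force: [1.2, 0.7, 0.7]
finger_gap: 0.998
```

View pics/tc1.png

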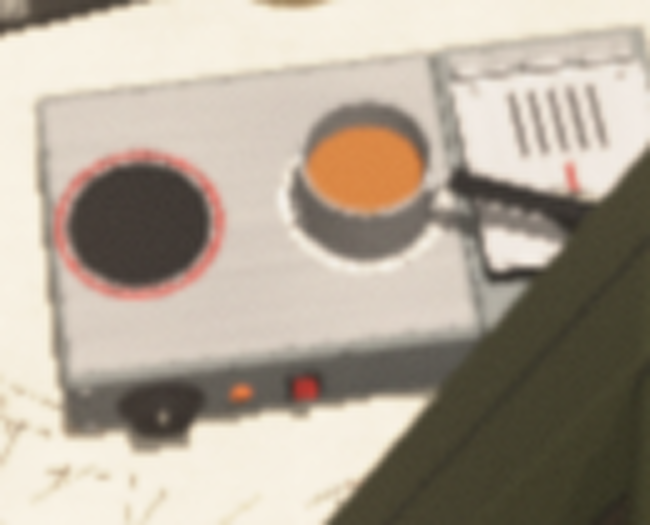

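```bash
python3 - <<'E'
from h import *
np.set_printoptions(precision=4,suppress=True)
S=lambda u,v:(250+(u-2)/5,178+(v-2)/5)
T=lambda u,v:(215+(u-2)/5,160+(v-2)/5)
print("rim",two(S(242,136),T(366,157)));print("root",two(S(208,185),T(455,182)))
print("redring",two(S(236,92),T(139,225)))
for z in(.136,.14,.1415):
  print(z,plane("side",S(242,136),z),plane("top",T(366,157),z),[plane("top",T(*p),z) for p in((455,182),(575,212))],[plane("side",S(*p),z) for p in((207,183),(140,283))])
print("mark",plane("top",T(572,178),.09),plane("side",S(242,351),.09))
print("corners",[plane("top",T(*p),.08) for p in((40,98),(640,28),(436,55),(68,380))])
E
```

```text
rim (array([ 0.5571, -0.0968,  0.1368]), np.float64(0.0010159310866634222))
root (array([ 0.5403, -0.1463,  0.1385]), np.float64(0.0038593177772855286))
redring (array([0.5501, 0.0379, 0.0777]), np.float64(0.00018009094599808409))
0.136 [ 0.5566 -0.0962  0.136 ] [ 0.5581 -0.0967  0.136 ] [array([ 0.5396, -0.1471,  0.136 ]), array([ 0.5174, -0.2144,  0.136 ])] [array([ 0.5411, -0.139 ,  0.136 ]), array([ 0.5142, -0.2226,  0.136 ])]
0.14 [ 0.5568 -0.1023  0.14  ] [ 0.5557 -0.0966  0.14  ] [array([ 0.5373, -0.1468,  0.14  ]), array([ 0.5152, -0.2139,  0.14  ])] [array([ 0.5413, -0.1449,  0.14  ]), array([ 0.5145, -0.228 ,  0.14  ])]
0.1415 [ 0.5568 -0.1047  0.1415] [ 0.5549 -0.0965  0.1415] [array([ 0.5365, -0.1467,  0.1415]), array([ 0.5144, -0.2137,  0.1415])] [array([ 0.5414, -0.1471,  0.1415]), array([ 0.5147, -0.23  ,  0.1415])]
mark [ 0.5661 -0.2204  0.09  ] [ 0.5614 -0.2109  0.09  ]
corners [array([0.6395, 0.0978, 0.08  ]), array([ 0.677 , -0.2723,  0.08  ]), array([ 0.6618, -0.1451,  0.08  ]), array([0.4485, 0.0789, 0.08  ])]
```

```bash
python3 -m pendant '[[37,-12,0,-6],[74,-23,0,-12],[111,-35,0,-18],[148,-47,0,-24],[184,-58,0,-30],[221,-70,0,-36],[258,-82,0,-42],[295,-93,0,-48],[332,-105,0,-55],[369,-117,0,-55],[406,-128,0,-55],[443,-140,0,-55],[480,-152,0,-55],[516,-163,0,-55],[553,-175,0,-55],[590,-187,5,-55],[627,-198,15,-55],[664,-210,30,-55],[664,-210,30,-55],[664,-210,30,-55]]' 45; python3 - <<'E'
from h import *
a=get_image("side");cv2.imwrite("pics/s2.png",cv2.resize(a[170:290,240:360],None,fx=5,fy=5,interpolation=cv2.INTER_CUBIC))
s=readout.sense();p=s["tcp_pos"];print(p,s["tool_rot"],s["qpos"])
print(proj("side",p),[proj("side",np.array(p)+d*np.array(s["tool_rot"])[:,1]*.022+[0,0,.0]) for d in(-1,1)])
E
```

```text
time_s: 2.4
tcp_pos: [0.5392, -0.1528, 0.1997]
tool_rot: [[0.303, 0.953, -0.003], [0.953, -0.303, 0.002], [0.001, -0.003, -1.0]]
wrist_force: [0.1, -0.6, 0.9]
finger_gap: 0.528
[ 0.53825006 -0.15411569  0.20038268] [[ 3.04883445e-01  9.52386340e-01 -2.51879362e-03]
 [ 9.52389670e-01 -3.04882475e-01  7.69618945e-04]
 [-3.49614644e-05 -2.63351710e-03 -9.99996532e-01]] [-3.54210329e-01  3.12669035e-01  1.58108984e+00 -1.59937537e-04
  1.25046316e+00 -4.43436768e-02]
[289.84514461 194.87464413] [array([281.02994883, 193.02513777]), array([298.74939703, 196.74283537])]
```

View pics/s2.png

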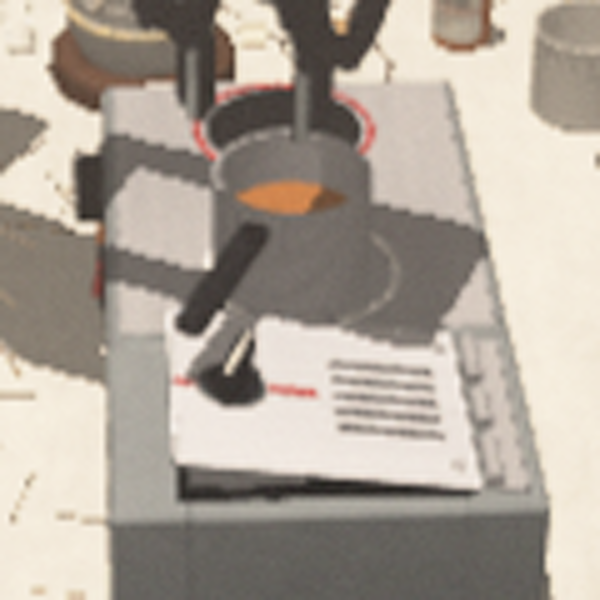

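The side view shows the open fingertips at crop (195,105) and (302,135), straddling the handle line at the predicted pixels. I'll descend in two stages.

```bash
python3 -m pendant '[[-2,0,20,0],[-4,0,40,0],[-5,0,60,0],[-5,0,65,0],[-5,0,65,0],[-5,0,65,0]]' ; python3 - <<'E'
from h import *
np.set_printoptions(precision=4,suppress=True)
s=readout.sense();p=s["tcp_pos"];print(p,s["tool_rot"][:,1])
R=np.array(s["tool_rot"]);print("to go mm",1000*R.T@(np.array([.537,-.159,.118])-p))
E
```

```text
time_s: 2.95
tcp_pos: [0.5364, -0.1616, 0.1371]
tool_rot: [[0.31, 0.951, 0.0], [0.951, -0.31, -0.0], [-0.0, 0.0, -1.0]]
wrist_force: [-0.9, 0.1, 1.1]
finger_gap: 0.523
[ 0.5364 -0.1616  0.1371] [ 0.9508 -0.3097  0.0005]
to go mm [ 2.6567 -0.2882 19.1103]
```

```bash
python3 -m pendant '[[2,0,10,0],[2,0,19,0],[2,0,19,0]]' && python3 -m pendant '[[0,0,0,0],[0,0,0,0],[0,0,0,0],[0,0,0,0],[0,0,0,0],[0,0,0,0],[0,0,0,0],[0,0,0,0]]' 5; python3 - <<'E'
from h import *
a=get_image("side");cv2.imwrite("pics/s3.png",cv2.resize(a[170:290,240:360],None,fx=5,fy=5,interpolation=cv2.INTER_CUBIC))
E
```

```text
time_s: 3.2
tcp_pos: [0.5364, -0.1589, 0.1161]
tool_rot: [[0.309, 0.951, -0.002], [0.951, -0.309, 0.001], [0.0, -0.002, -1.0]]
wrist_force: [0.3, -0.4, 0.0]
finger_gap: 0.525
time_s: 3.87
tcp_pos: [0.5374, -0.1593, 0.1176]
tool_rot: [[0.309, 0.951, 0.0], [0.951, -0.309, -0.0], [-0.0, 0.0, -1.0]]
wrist_force: [-0.8, 0.5, 3.8]
finger_gap: 0.16
```

View pics/s3.png

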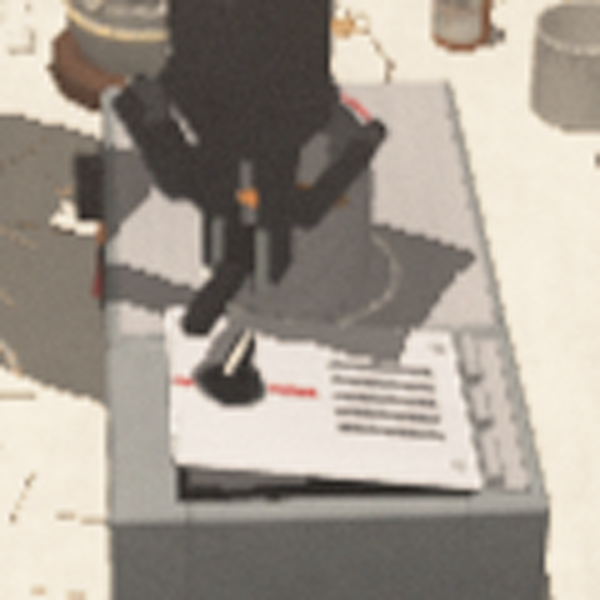

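The picture shows the pads shut on the handle at crop (240,250), with the pan still in place and the gap reading about 14 mm. Next I'll slide the pan level.

```bash
python3 -m pendant '[[3,-1,0,0],[8,-3,0,0],[15,-6,0,0],[24,-9,0,0],[34,-13,0,0],[44,-17,0,0],[54,-21,0,0],[64,-25,0,0],[74,-29,0,0],[84,-33,0,0],[94,-37,0,0],[104,-41,0,0],[112,-44,0,0],[119,-46,0,0],[124,-48,0,0],[127,-49.5,0,0],[127,-49.5,0,0],[127,-49.5,0,0]]'; python3 - <<'E'
from h import *
a=get_image("side");b=get_image("top")
A=cv2.resize(a[165:265,245:355],None,fx=5,fy=5,interpolation=cv2.INTER_CUBIC);B=cv2.resize(b[150:250,215:265],None,fx=5,fy=5,interpolation=cv2.INTER_CUBIC)
cv2.imwrite("pics/s4.png",np.hstack([A,B]));print(A.shape,readout.sense()["wrist_force"])
E
```

```text
time_s: 5.42
tcp_pos: [0.5293, -0.0215, 0.1176]
tool_rot: [[0.308, 0.951, 0.0], [0.951, -0.308, 0.001], [0.001, -0.0, -1.0]]
wrist_force: [0.2, -1.6, 5.8]
finger_gap: 0.161
(500, 550, 3) [ 1.12869893 -1.47325768  5.90090861]
```

View pics/s4.png

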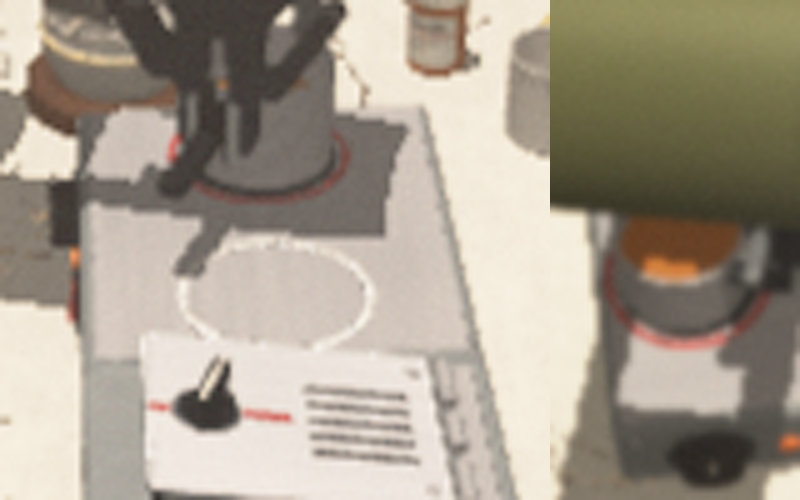

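The side part shows the pan standing inside the red ring with about 10 mm margin to the right, and the white ring empty. The wing's white slot runs from (205,395) to (225,360). The top part shows left and right margins nearly equal (13 and 16 px). I'll release and lift.

```bash
python3 -m pendant '[[0,0,0,0],[0,0,0,0],[0,0,0,0],[0,0,0,0]]' 45 && python3 -m pendant '[[0,0,-15,0],[0,0,-40,0],[-35,0,-75,0],[-70,0,-100,0],[-100,0,-110,0],[-130,0,-110,0],[-160,0,-110,0],[-160,0,-110,0],[-160,0,-110,0]]'; python3 - <<'E'
from h import *
a=get_image("side");b=get_image("top");cv2.imwrite("pics/s5f.png",a);cv2.imwrite("pics/t5f.png",b)
A=cv2.resize(a[175:265,255:335],None,fx=5,fy=5,interpolation=cv2.INTER_CUBIC);B=cv2.resize(b[170:260,215:295],None,fx=5,fy=5,interpolation=cv2.INTER_CUBIC)
cv2.imwrite("pics/s5.png",np.hstack([A,B]))
E
```

```text
time_s: 5.85
tcp_pos: [0.5286, -0.0224, 0.1167]
tool_rot: [[0.309, 0.951, -0.002], [0.951, -0.309, 0.001], [0.0, -0.002, -1.0]]
wrist_force: [1.0, -0.4, 0.4]
finger_gap: 0.522
time_s: 6.6
tcp_pos: [0.4793, -0.1763, 0.2271]
tool_rot: [[0.312, 0.95, -0.0], [0.95, -0.312, 0.001], [0.001, -0.001, -1.0]]
wrist_force: [0.4, -0.2, 0.4]
finger_gap: 0.527
```

View pics/s5.png

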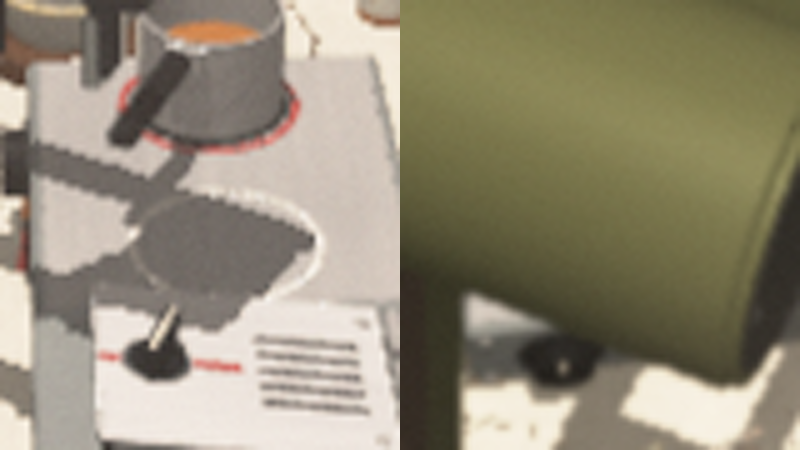

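The pan sits centred in the red ring: side margins are 20 and 17 px, about 1 mm off. The arm hides the fastener from the top camera, so I'll swing left for a two-view measurement of the wing.

```bash
python3 -m pendant '[[33,-16,0,0],[66,-31,0,0],[99,-47,0,0],[132,-62,0,0],[165,-78,0,0],[198,-94,0,0],[231,-109,0,0],[264,-125,0,0],[297,-140,0,0],[330,-156,0,0],[363,-172,0,0],[363,-172,0,0]]'; python3 - <<'E'
from h import *
a=get_image("side");b=get_image("top");cv2.imwrite("pics/s6f.png",a);cv2.imwrite("pics/t6f.png",b)
A=cv2.resize(a[220:270,265:315],None,fx=8,fy=8,interpolation=cv2.INTER_CUBIC);B=cv2.resize(b[175:225,310:360],None,fx=8,fy=8,interpolation=cv2.INTER_CUBIC)
cv2.imwrite("pics/s6.png",np.hstack([A,B]))
E
```

```text
time_s: 7.7
tcp_pos: [0.4268, 0.2304, 0.2272]
tool_rot: [[0.302, 0.953, -0.001], [0.953, -0.302, 0.004], [0.004, -0.002, -1.0]]
wrist_force: [0.5, 0.4, -0.8]
finger_gap: 0.525
```

View pics/s6.png

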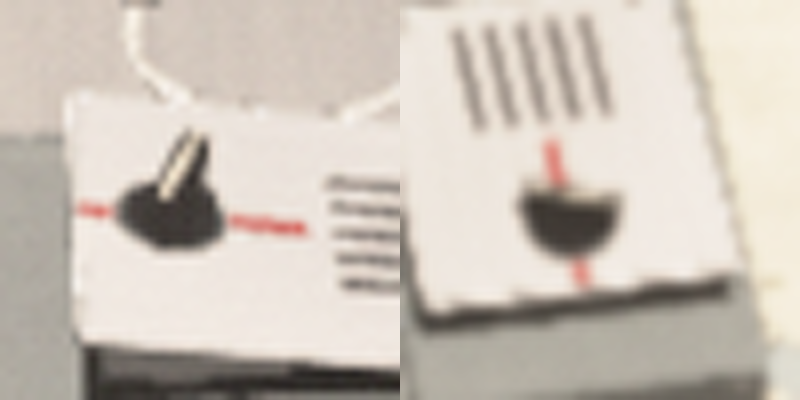

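```bash
python3 - <<'E'
from h import *
np.set_printoptions(precision=4,suppress=True)
S=lambda u,v:(265+(u-3.5)/8,220+(v-3.5)/8)
T=lambda u,v:(310+(u-403.5)/8,175+(v-3.5)/8)
print("centre",two(S(181,165),T(573,188)))
e=two(S(197,137),T(535,179))[0],two(S(165,193),T(612,198))[0]
print("ends",e, np.degrees(np.arctan2(*(e[0]-e[1])[[1,0]])))
for z in (.115,.12,.125):
  p,q=plane("side",S(197,137),z),plane("side",S(165,193),z);print(z,(p+q)/2,np.degrees(np.arctan2(*(p-q)[[1,0]])),np.linalg.norm(p-q),plane("top",T(573,188),z))
  p,q=plane("top",T(535,179),z),plane("top",T(612,198),z);print("  top ang",np.degrees(np.arctan2(*(p-q)[[1,0]])),np.linalg.norm(p-q))
print("flange",two(S(168,213),T(570,210)))
a,b=two(S(95,211),T(582,272))[0],two(S(268,227),T(555,162))[0];print("marks",a,b,np.degrees(np.arctan2(*(b-a)[[1,0]])))
print("cover front corners",two(S(75,340),T(735,285)),two(S(72,92),T(430,322)))
E
```

```text
centre (array([ 0.5374, -0.2224,  0.1207]), np.float64(0.0025913012044799836))
ends (array([ 0.5414, -0.2089,  0.121 ]), array([ 0.5332, -0.2361,  0.1206])) 73.20392117625593
0.115 [ 0.536  -0.2159  0.115 ] 74.00127810276267 0.028648642291204746 [ 0.542  -0.2228  0.115 ]
  top ang 71.90247349059531 0.028796858872131504
0.12 [ 0.5363 -0.2225  0.12  ] 74.00127810276258 0.028452837798753104 [ 0.5392 -0.2221  0.12  ]
  top ang 71.90247349059534 0.02869020667157311
0.125 [ 0.5366 -0.2292  0.125 ] 74.0012781027625 0.028257033306301464 [ 0.5363 -0.2215  0.125 ]
  top ang 71.90247349059537 0.02858355447101469
flange (array([ 0.5352, -0.2232,  0.1049]), np.float64(0.00601810470221522))
marks [ 0.5122 -0.2248  0.1043] [ 0.5625 -0.2197  0.097 ] 5.844719990869249
cover front corners (array([ 0.5088, -0.28  ,  0.1   ]), np.float64(0.0019830139831888186)) (array([ 0.4983, -0.1673,  0.1025]), np.float64(0.005591532343131253))
```

Two-view result: head at (0.537, -0.2225, 0.1207), wing at about 73°, red-mark axis at about 5.7°, so the fastener stands at about 67° (1.17 rad). The jaws are already at right angles to the wing. I'll hover above it now.

```bash
python3 -m pendant '[[-31,19,0,0],[-61,37,0,0],[-92,56,0,0],[-123,74,0,0],[-153,93,0,0],[-184,111,0,0],[-215,130,0,0],[-245,148,0,0],[-276,167,0,0],[-307,185,0,0],[-338,204,10,0],[-368,222,25,0],[-399,241,50,0],[-399,241,60,0],[-399,241,60,0],[-399,241,60,0]]' 35; python3 - <<'E'
from h import *
np.set_printoptions(precision=4,suppress=True)
s=readout.sense();p=s["tcp_pos"];R=np.array(s["tool_rot"]);print(p,R[:,1],s["finger_gap"],s["qpos"])
print("to go mm",1000*R.T@(np.array([.536,-.2225,.109])-p))
a=get_image("side");cv2.imwrite("pics/s7.png",cv2.resize(a[195:275,245:345],None,fx=6,fy=6,interpolation=cv2.INTER_CUBIC))
E
```

```text
time_s: 9.13
tcp_pos: [0.5328, -0.2308, 0.1661]
tool_rot: [[0.311, 0.951, -0.004], [0.951, -0.311, 0.002], [0.001, -0.004, -1.0]]
wrist_force: [-0.3, 1.4, 0.2]
finger_gap: 0.411
[ 0.5328 -0.2308  0.1661] [ 0.9505 -0.3106 -0.0041] 0.4111061914518131 [-0.4817  0.3723  1.5819  0.0004  1.1916 -0.1661]
to go mm [ 8.8018  0.6852 57.1203]
```

View pics/s7.png

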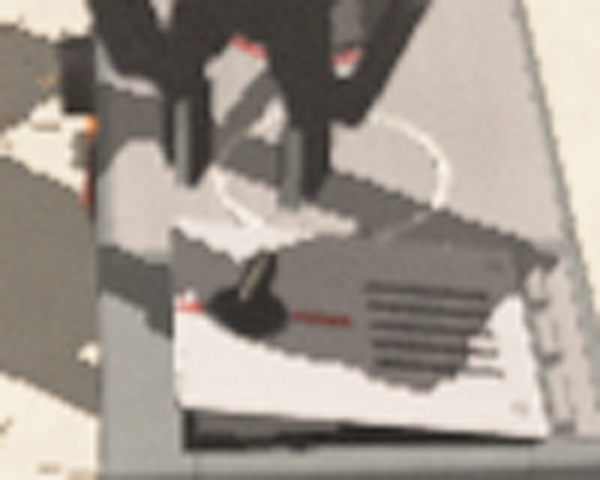

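The tips at crop (187,180) and (292,200) straddle the wing line at (260,275). Next I'll correct 9 mm along the wing and descend.

```bash
python3 -m pendant '[[4,0.5,10,0],[8,0.5,25,0],[8.5,0.5,35,0],[8.5,0.5,42,0],[8.5,0.5,42,0],[8.5,0.5,42,0]]' 30; python3 -c "
from h import *
np.set_printoptions(precision=4,suppress=True)
s=readout.sense();p=s['tcp_pos'];R=np.array(s['tool_rot']);print(p,s['finger_gap'],s['wrist_force'])
print('to go mm',1000*R.T@(np.array([.536,-.2225,.109])-p))"
```

```text
time_s: 9.68
tcp_pos: [0.5375, -0.2224, 0.1252]
tool_rot: [[0.308, 0.951, -0.001], [0.951, -0.308, 0.0], [0.0, -0.001, -1.0]]
wrist_force: [0.1, -0.5, 0.3]
finger_gap: 0.354
[ 0.5375 -0.2224  0.1252] 0.35351820036769077 [ 0.105  -0.5085  0.3236]
to go mm [-0.5505 -1.4226 16.1694]
```

```bash
python3 -m pendant '[[0,-1,6,0],[0,-1,12,0],[0,-1,16,0],[0,-1,16,0]]' && python3 -m pendant '[[0,0,0,0],[0,0,0,0],[0,0,0,0],[0,0,0,0],[0,0,0,0]]' 14;  python3 - <<'E'
from h import *
a=get_image("side");cv2.imwrite("pics/s8.png",cv2.resize(a[195:275,245:345],None,fx=6,fy=6,interpolation=cv2.INTER_CUBIC))
E
```

```text
time_s: 10.02
tcp_pos: [0.536, -0.2225, 0.1083]
tool_rot: [[0.309, 0.951, -0.002], [0.951, -0.309, 0.001], [0.0, -0.002, -1.0]]
wrist_force: [-0.3, 0.7, 0.4]
finger_gap: 0.353
time_s: 10.43
tcp_pos: [0.5367, -0.2228, 0.1095]
tool_rot: [[0.309, 0.951, 0.0], [0.951, -0.309, -0.0], [-0.0, 0.0, -1.0]]
wrist_force: [-0.7, -0.2, 0.0]
finger_gap: 0.162
```

View pics/s8.png

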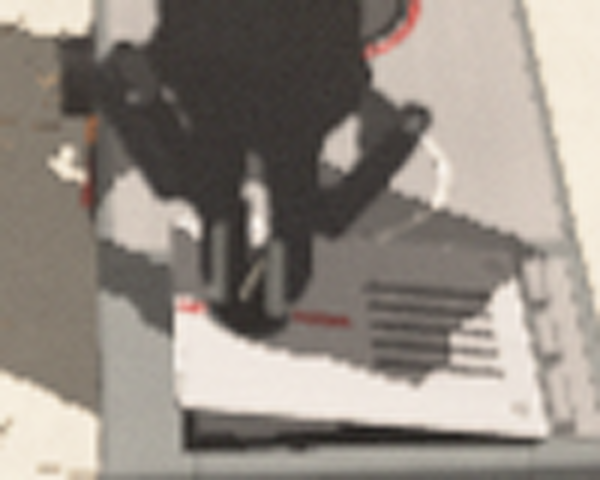

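This was my 12th and last view. The pads straddle the wing at crop (250,275), with the white slot between them. From here I'll work by numbers. The tool y axis is at -18° and needs to reach -84.3°, a turn of +66°. I'll turn loosely, then close.

```bash
python3 -m pendant '[[0,0,0,6],[0,0,0,12],[0,0,0,18],[0,0,0,24],[0,0,0,30],[0,0,0,36],[0,0,0,42],[0,0,0,48],[0,0,0,54],[0,0,0,60],[0,0,0,66.3],[0,0,0,66.3]]' && python3 -m pendant '[[0,0,0,0],[0,0,0,0],[0,0,0,0],[0,0,0,0],[0,0,0,0],[0,0,0,0]]' 3; python3 -c "
from h import *
np.set_printoptions(precision=4,suppress=True)
s=readout.sense();R=s['tool_rot'];print(s['tcp_pos'],s['finger_gap']*85.4,s['wrist_force'],s['moment'],np.degrees(np.arctan2(R[1,1],R[0,1])),s['qpos'])
a=get_image('side');cv2.imwrite('pics/s9.png',a)
"
```

```text
time_s: 11.48
tcp_pos: [0.5355, -0.2219, 0.1088]
tool_rot: [[0.995, 0.097, -0.002], [0.097, -0.995, 0.001], [-0.002, -0.002, -1.0]]
wrist_force: [-1.5, 1.2, -1.0]
finger_gap: 0.166
time_s: 11.98
tcp_pos: [0.5361, -0.2217, 0.1091]
tool_rot: [[0.995, 0.101, -0.001], [0.101, -0.995, 0.002], [-0.001, -0.002, -1.0]]
wrist_force: [-1.9, 4.3, -0.5]
finger_gap: 0.082
[ 0.5361 -0.2217  0.1091] 7.000160299355302 [-1.927   4.3378 -0.5102] [0.86   0.3065 0.0183] -84.23115381841623 [-0.4655  0.4304  1.6529  0.0011  1.0601  1.0041]
```

Gripped: the gap is 7 mm and the jaw is at -84.2°, so the wing is in line with the marks. I'll press down partway first, past the 0.1 rad pin stop, and watch the force.

```bash
python3 -m pendant '[[0,0,1,0],[-0.3,0,2,0],[-0.5,0,3,0],[-0.7,0,4,0],[-0.9,0,5,0],[-1.1,0,6,0],[-1.3,0,7,0],[-1.5,0,8,0],[-1.5,0,8,0],[-1.5,0,8,0]]'; python3 -c "
from h import *
np.set_printoptions(precision=4,suppress=True)
s=readout.sense();print(s['tcp_pos'],s['finger_gap']*85.4,s['wrist_force'],s['moment'])
a=get_image('side');cv2.imwrite('pics/s10.png',a)"
```

```text
time_s: 12.87
tcp_pos: [0.5349, -0.2218, 0.1026]
tool_rot: [[0.995, 0.1, 0.0], [0.1, -0.995, 0.001], [0.0, -0.001, -1.0]]
wrist_force: [-5.5, 7.0, 8.6]
finger_gap: 0.08
[ 0.5349 -0.2218  0.1026] 6.86175449775196 [-5.5192  7.0383  8.554 ] [1.0904 0.4019 0.0102]
```

```bash
python3 -m pendant '[[-0.5,-0.5,1,0],[-1,-1,2,0],[-1.2,-1,3,0],[-1.4,-1,4,0],[-1.6,-1,5,0],[-1.8,-1,6,0],[-2,-1,7,0],[-2.2,-1,8,0],[-2.2,-1,8,0],[-2.2,-1,8,0]]'; python3 -c "
from h import *
np.set_printoptions(precision=4,suppress=True)
s=readout.sense();print(s['tcp_pos'],s['finger_gap']*85.4,s['wrist_force'],s['moment'])
a=get_image('side');cv2.imwrite('pics/s11.png',a)"
```

```text
time_s: 13.75
tcp_pos: [0.5335, -0.2219, 0.0955]
tool_rot: [[0.995, 0.1, 0.002], [0.1, -0.995, -0.0], [0.002, 0.001, -1.0]]
wrist_force: [-5.3, 5.6, 12.6]
finger_gap: 0.086
[ 0.5335 -0.2219  0.0955] 7.33411821330823 [-5.2781  5.6426 12.5894] [0.9641 0.2327 0.019 ]
```

```bash
python3 -m pendant '[[-0.2,-0.3,1,0],[-0.4,-0.6,2,0],[-0.6,-0.6,3,0],[-0.6,-0.6,3,0],[-0.6,-0.6,3,0],[-0.6,-0.6,3,0]]'; python3 - <<'E'
from h import *
np.set_printoptions(precision=4,suppress=True)
s=readout.sense();print(s['tcp_pos'],s['finger_gap']*85.4,s['wrist_force'],s['moment'])
a=get_image('side');cv2.imwrite('pics/s12.png',a)
# dark gap below the cover's right (-y) edge: columns mid-length, count dark pixels per stage
yaw=np.radians(5.7);Rz=np.array([[np.cos(yaw),-np.sin(yaw)],[np.sin(yaw),np.cos(yaw)]])
o=np.array([.562,-.1])
def pt(x,y,z): return [*(o+Rz@[x,y]),z]
for f in("s6f","s9","s10","s11","s12"):
    im=cv2.cvtColor(cv2.imread(f"pics/{f}.png"),cv2.COLOR_BGR2GRAY)
    out=[]
    for c in (277,280,285,290,300):
        col=im[248:276,c].astype(int); out.append((c,int((col<85).sum()),[int(v) for v in col] if c==280 else ''))
    print(f,out)
E
```

```text
time_s: 14.3
tcp_pos: [0.5327, -0.222, 0.0926]
tool_rot: [[0.995, 0.101, 0.002], [0.101, -0.995, -0.001], [0.002, 0.002, -1.0]]
wrist_force: [-6.3, 3.8, 12.5]
finger_gap: 0.083
[ 0.5327 -0.222   0.0926] 7.113040921278596 [-6.2894  3.8228 12.5133] [0.6305 0.4938 0.028 ]
s6f [(277, 6, ''), (280, 3, [159, 217, 234, 233, 232, 235, 234, 234, 235, 233, 234, 235, 236, 235, 221, 158, 105, 105, 99, 68, 53, 57, 119, 166, 168, 153, 125, 102]), (285, 5, ''), (290, 4, ''), (300, 2, '')]
s9 [(277, 6, ''), (280, 3, [158, 216, 233, 232, 234, 233, 233, 233, 233, 234, 232, 232, 235, 233, 221, 157, 102, 103, 100, 66, 49, 55, 118, 167, 166, 153, 122, 98]), (285, 5, ''), (290, 5, ''), (300, 3, '')]
s10 [(277, 4, ''), (280, 5, [55, 60, 95, 168, 223, 234, 233, 234, 234, 233, 234, 235, 233, 235, 237, 234, 234, 209, 99, 66, 49, 54, 119, 166, 166, 153, 123, 97]), (285, 5, ''), (290, 6, ''), (300, 3, '')]
s11 [(277, 1, ''), (280, 6, [50, 47, 49, 51, 61, 107, 175, 224, 234, 234, 235, 235, 234, 236, 235, 234, 235, 237, 236, 236, 195, 57, 119, 167, 166, 153, 124, 98]), (285, 8, ''), (290, 5, ''), (300, 1, '')]
s12 [(277, 0, ''), (280, 6, [52, 49, 50, 49, 52, 60, 101, 172, 225, 233, 236, 235, 236, 236, 237, 237, 235, 235, 237, 237, 235, 196, 122, 165, 165, 155, 123, 102]), (285, 9, ''), (290, 4, ''), (300, 0, '')]
```

The cover follows: its edge row in the image went 263, 266, 268.8, 269.7. There is no hard stop yet, so I'll press further.

```bash
python3 -m pendant '[[-0.5,-0.3,1,0],[-0.7,-0.5,2,0],[-0.7,-0.5,2,0],[-0.7,-0.5,2,0],[-0.7,-0.5,2,0]]'; cat > ck.py <<'E'
from h import *
import sys
np.set_printoptions(precision=4,suppress=True)
s=readout.sense();print(s['tcp_pos'],s['finger_gap']*85.4,s['wrist_force'],s['moment'])
cv2.imwrite(f'pics/{sys.argv[1]}.png',get_image('side'))
for f in("s9","s11","s12",sys.argv[1]):
    im=cv2.cvtColor(cv2.imread(f"pics/{f}.png"),cv2.COLOR_BGR2GRAY).astype(float);o=[]
    for c in range(276,310,4):
        col=im[258:276,c];j=np.where((col[:-1]>=180)&(col[1:]<180))[0]
        j=j[-1] if len(j) else -1;o.append(258+j+(col[j]-180)/(col[j]-col[j+1]))
    print(f,np.round(o,1))
E
python3 ck.py s13
```

```text
time_s: 14.77
tcp_pos: [0.5327, -0.222, 0.0924]
tool_rot: [[0.995, 0.101, 0.004], [0.101, -0.995, -0.003], [0.004, 0.003, -1.0]]
wrist_force: [-7.5, 4.9, 22.7]
finger_gap: 0.083
[ 0.5327 -0.222   0.0924] 7.099175664659537 [-7.4558  4.886  22.69  ] [0.7584 0.8169 0.0245]
s9 [262.2 262.6 263.2 263.3 263.6 264.2 264.3 264.5 265.1]
s11 [268.1 268.1 268.1 268.  268.  267.9 267.7 267.7 267.6]
s12 [269.3 269.2 269.2 269.  268.7 268.4 268.3 268.3 268.3]
s13 [269.4 269.2 269.2 269.  268.7 268.4 268.4 268.4 268.3]
```

Hard stop: a further 2 mm of command gave only 0.2 mm of travel, the force rose to 22.7 N, and the cover edge stayed put. One last numeric check before handing in: the predicted closed edge, the pan against the ring, and the bystanders.

```bash
python3 - <<'E'
from h import *
np.set_printoptions(precision=4,suppress=True)
y=np.radians(5.7);Rz=np.array([[np.cos(y),-np.sin(y)],[np.sin(y),np.cos(y)]]);o=np.array([.562,-.1])
for th in(0,.03,.14): print(th,[proj("side",[*(o+Rz@[.072-d*np.cos(th),-.181]),.0835+d*np.sin(th)]).round(1) for d in(.143,.1)])
a,b=cv2.imread("pics/s13.png"),cv2.imread("pics/side0.png");h=cv2.cvtColor(a,cv2.COLOR_BGR2HSV)
# visible red ring arc + pan foot, side view
m=((h[...,0]<8)|(h[...,0]>170))&(h[...,1]>90);ys,xs=np.where(m[184:212,275:322]);print("red px cols",xs.min()+275,xs.max()+275,"rows",ys.min()+184,ys.max()+184)
for n,z in(("hot ring centre",.08),): print(n,proj("side",[.5495,.0378,z]),"ring l/r",proj("side",[.4995,.0378,z]),proj("side",[.5995,.0378,z]))
g=cv2.cvtColor(a,cv2.COLOR_BGR2GRAY);print("row 203",g[203,280:318].tolist());print("row 198",g[198,272:322].tolist())
# bystanders unchanged?
for n,(r0,r1,c0,c1) in dict(screwdriver=(318,338,268,332),tin=(258,290,186,222),can=(165,198,345,372)).items():
    print(n,float(np.abs(a[r0:r1,c0:c1].astype(int)-b[r0:r1,c0:c1]).mean().round(2)))
E
```

```text
0 [array([273.6, 270.1]), array([292.7, 269.6])]
0.03 [array([273.6, 268.6]), array([292.8, 268.5])]
0.14 [array([274.2, 263.1]), array([293.3, 264.7])]
red px cols 303 314 rows 192 204
hot ring centre [296.6184 195.2882] ring l/r [278.5221 194.6555] [314.7499 195.9221]
row 203 [59, 59, 63, 64, 60, 64, 62, 61, 58, 61, 58, 58, 60, 58, 60, 59, 61, 61, 61, 59, 61, 63, 70, 101, 131, 129, 146, 134, 159, 174, 193, 201, 197, 199, 202, 200, 202, 202]
row 198 [64, 61, 63, 61, 63, 60, 62, 65, 64, 63, 61, 62, 60, 61, 61, 59, 60, 60, 64, 63, 62, 59, 62, 64, 59, 60, 63, 61, 63, 60, 58, 104, 112, 109, 111, 106, 107, 99, 76, 107, 124, 126, 176, 196, 198, 200, 201, 201, 202, 203]
screwdriver 0.88
tin 1.68
can 1.29
```

```bash
python3 -c "
from rig import order,readout
print(order.close_job());print(readout.sense()['wrist_force'])"
```

```text
the job is handed in; nothing more can be done
None
the job is handed in; nothing more can be done
```

The job is handed in at about 15 s, with the gripper still holding the wing and pressing the cover shut.

- **Pan:** I gripped the handle and slid the pan level along the deck to the red ring. The tool height stayed constant and the pan was lightly pressed down. After release, the side view showed it centred to about 1–2 mm.
- **Fastener:** Two views put the wing at about 1.17 rad. I turned it about 66° clockwise and closed the pads on it, with the jaws at right angles to the measured red-mark axis. The pin then passed its slot, so it is within tolerance, and the fastener is not locked.
- **Cover:** I pressed it until it stopped hard. The last 2 mm of command moved it only 0.2 mm, and the force rose from 12.5 to 22.7 N. After allowing for the roughly 0.9 px offset seen with the cover open, its edge in the side image matches the predicted closed position.
- **Other things:** The screwdriver, tin and can areas look unchanged in the side view.

**Disagreements and gaps:**
- The gripper covered the slot at the end and I had used my 12 picture views, so its alignment rests on the jaw angle and the pin passing, not on a last look.
- The grip read about 7 mm on the 9 mm wing, though the handle also read about 1.3 mm small.
- About 5–9 N of sideways force remained at the wrist.
- The pressing force partway down, 8.6–12.6 N, was higher than the 4–7 N you stated.

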